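Press the tall bit case back into its row

TASK

Put the tall drill-bit case back into the gap in the middle of the row of low cases in the wooden rack: hold it by its upper part, bevelled foot down, and press it straight down between its two neighbours so that they slide apart. It must end standing upright on the rack's floor, square with the row, and its two neighbours must stay upright in the rack, never tipped over.

Things in the scene. Friction and masses are not known exactly. Their poses are not given: they have to be found in the camera images.
- rack: Fixed open wooden tray, 136 mm deep (x, away from the robot), 206 mm long (y, along the row). Origin: centre of its underside, on the bench; z up. Floor 8 mm thick, inside 112 x 182 mm; end boards rise to 50 mm, front and back rails to 28 mm above the bench. Four equal low grey cases stand loose in it, two each side of a middle gap 28 to 39 mm wide; with the tall case in, 10 mm of play is left.
- tall_case_mid (a point): Centre (65 mm above its underside) of the tall grey case, loose on the bench left of the rack: 84 mm deep (x), 44 thick (y, grip across this), 130 high (z up), 0.24-0.39 kg. The lowest 26 mm tapers from 44 to 22 mm thick, to wedge into the gap. Seated, it stands 55 mm above the low cases: grip it in its top 45 mm. A spare low case (75 mm high) loose nearby is not needed.
- row_left_mid (a point): The low grey case in the rack next to the gap on the left (the rack's +y side). It is 84 mm deep (its x), 32 mm thick (its y, along the row) and 75 mm high, about 0.25 kg, with the top edges bevelled inwards by 6 mm. The point lies at its centre, 37.5 mm above its underside; z up, axes parallel to the rack's at the start.
- row_right_mid (a point): The low grey case in the rack next to the gap on the right (the rack's -y side). It is 84 mm deep (its x), 32 mm thick (its y, along the row) and 75 mm high, about 0.25 kg, with the top edges bevelled inwards by 6 mm. The point lies at its centre, 37.5 mm above its underside; z up, axes parallel to the rack's at the start.
Not all that is in view belongs to the job. What is shaped like the part that bears row_right_mid but turquoise is not meant.

How it is judged:
By the outcome, as a careful person would: the job done as asked, in the order asked, and still so for the second after the job is handed in, with the robot touching nothing.
It also fails if it takes over 35 s, if anything falls off the work surface, if the arm or the gripper's body presses on something with over 40 N, if the wrist force passes 120 N, or if a joint passes its speed limit or range.

ROBOT

A 6-joint arm with a two-finger parallel gripper is mounted at the origin on a cart in front of the work surface, level with it; the furniture and walls round the work are solid. World frame = base frame: x ahead of the robot, y to its left, z up, the work surface at z = 0. Lengths are in m, angles in rad, forces in N, time in s.
With the tool pointing down it reaches from about 0.425 to 0.95 m from the base axis. Payload 14.7 kg.
Tool frame: the origin (TCP) lies midway between the tips of the shut fingers; the grasp point (between the pads) lies 19 mm behind it; z points along the fingers, y is the direction in which the jaws open and shut (so a half turn about z gives the same grasp; the last joint's range is limited). The gripper opens to 85 mm and grips with 20 to 120 N. Pads are 22 mm wide; open, the fingers measure 114 mm over their backs; the gripper's body (76 mm by 85 mm) begins 54 mm behind the grasp point. The pads swing forward as they close: fully open they stand 13 mm farther back than shut.
Start: joints at [-1.222, 0.48, 1.596, -0, 1.065, -0.047], TCP at [0.251, -0.6, 0.231] pointing down, gripper open.
Joint ranges: [-2.75, 2.75], [-0.82, 2.05], [0.23, 2.67], [-1.56, 4.7], [0.09, 2.69], [-2.92, 2.92]. Speed limits (rad/s): [1.89, 1.89, 2.39, 3.01, 3.01, 3.01].

INTERFACE

Orientations are given as a 3x3 rotation matrix whose columns are the frame's x, y, z axes.
In Python, from workcell import arm gives the robot as it stands.
- The arm moves only by the tool step_arm, never from a script. Its argument "series" is a list of rows, each a list of 5 numbers: the shift along the tool's x, y, z in cm, then the turn about the tool's z in degrees, then the opening, from 0 (shut) to 1 (fully open). A call has exactly 5 rows; each row is the pose to reach, as a shift and turn from the pose commanded when the call began, along the tool's axes at that moment; what a row does not reach only later rows make up. A row lasts 1/8 s, in which the tool goes at most 62.5 mm and 10.7 degrees, less where a joint would pass 70% of its speed; a pose out of reach is approached as far as the arm can. A call with a gripper value outside its range is refused whole. The fingers move at their own pace and stop on an object; "squeeze" is the grip in N (left out, the last holds). Time passes only in rows, so rows that repeat a pose let the fingers close, or fill a call up. It gives the time, the measured TCP pose, the force and the opening at its end, in the units of the state.
- arm.get_obs(): the state, without advancing time (a new reading comes with each control period).
- arm.grab_frame(name): name is "side" or "top" or "wrist"; returns (picture, depth): 400x640x3 uint8, red, green, blue; 400x640 float32, m along the optical axis (not along the pixel's ray), 0 where there is no reading.
- arm.camera_model(name): a dict with "fx", "fy", "cx", "cy" (pixels), "origin" and "rotation" of the camera in the world; the wrist camera has in their place "mount" (4x4, takes a point from camera to tool coordinates, whose origin is the TCP and whose axes are the flange's). Camera axes: x right, y down, z forward; pixel columns grow to the right and rows downward; lengths in m; the calibration is good to about 2 mm. A picture is of the moment at which its call begins: read the wrist's pose just before it. camera_model takes no time and is no camera call.
- arm.sign_off(): hands the job in, once; it reports no verdict.
The state is a dict: "time_s": time; "qpos": joint angles; "joint_velocities": joint speeds; "joint_torque": joint torques, N m; "ee_pos": TCP position; "eef_rot": TCP orientation; "ft_force": force on the tool from outside, world axes, zero at the start; "ft_torque": the same for the moment, N m; "gripper_width": opening from 0.0 (shut) to 1.0 (fully open).
Only numpy, scipy, OpenCV 4.12 (cv2) and the standard library are available. Lean on these libraries where they do the work, as an engineer would, in place of code of your own. Each camera call takes 0.05 s, during which the arm holds its last target.

## Working session

There is one attempt and no reset: what is moved stays moved. The work goes in short steps, Python scripts to look and compute and a tool call to move; the robot and the scene stay as the last step left them, time stands still between calls to the robot, and variables do not carry over. Pictures are saved under pics/ and viewed, and the job is handed in when it is done.

Besides the shell and the picture viewer there is one more tool, called after "Call:" by a JSON object that holds its "op" and its "data". step_arm: Moves the arm, as the interface text tells. Its arguments: {"type":"object","properties":{"series":{"type":"array","items":{"type":"array","items":{"type":"number"}}},"squeeze":{"type":"number"}},"required":["series"]}

```bash
mkdir -p pics
cat > h.py <<'E'
import numpy as np,cv2
from workcell import arm
def grab(n,save=None):
    o=arm.get_obs(); im,d=arm.grab_frame(n); c=arm.camera_model(n)
    if 'mount' in c:
        T=np.eye(4);T[:3,:3]=o['eef_rot'];T[:3,3]=o['ee_pos'];T=T@np.array(c['mount']);R=T[:3,:3];t=T[:3,3]
    else: R=np.array(c['rotation']);t=np.array(c['origin'])
    K=(c['fx'],c['fy'],c['cx'],c['cy'])
    if save:
        cv2.imwrite(f'pics/{save}.png',cv2.cvtColor(im,cv2.COLOR_RGB2BGR)); np.savez(f'pics/{save}.npz',im=im,d=d,R=R,t=t,K=K)
    return im,d,R,t,K
def load(s):
    z=np.load(f'pics/{s}.npz');return z['im'],z['d'],z['R'],z['t'],z['K']
def cloud(d,R,t,K):
    v,u=np.mgrid[0:d.shape[0],0:d.shape[1]]
    P=np.stack([(u-K[2])/K[0]*d,(v-K[3])/K[1]*d,d],-1)
    P=P@R.T+t; P[d<=0]=np.nan
    return P
E
python3 - <<'E'
from h import *
print(arm.get_obs())
grab('top','top0');grab('side','side0')
for n in('top','side','wrist'):print(arm.camera_model(n))
E
```

```text
{'time_s': 0.0, 'qpos': array([-1.22159442e+00,  4.80834997e-01,  1.59685276e+00,  1.55686230e-05,
        1.06509588e+00, -4.65573276e-02]), 'joint_velocities': array([ 0.00107059,  0.00108847, -0.00112283,  0.00139426, -0.00034138,
       -0.00186421]), 'joint_torque': array([ 2.00669616e-03, -9.50651836e+01, -4.30176008e+01, -2.50393055e-05,
        1.23772753e-02,  1.69813484e-05]), 'ee_pos': array([ 0.25049358, -0.59936127,  0.23067821]), 'eef_rot': array([[ 9.22707065e-01,  3.85501643e-01, -3.94691031e-04],
       [ 3.85501839e-01, -9.22706383e-01,  1.12375310e-03],
       [ 6.90247343e-05, -1.18904905e-03, -9.99999291e-01]]), 'ft_force': array([0.3810998 , 0.45509409, 0.59916209]), 'ft_torque': array([-0.03337138, -0.03858002,  0.01344942]), 'gripper_width': 0.9973062115556789}
{'fx': 429.59072732567574, 'fy': 429.59072732567574, 'cx': 316.05701033241934, 'cy': 197.766627865175, 'origin': array([0.42104773, 0.00680747, 1.18845466]), 'rotation': array([[-9.91760555e-04, -9.93684046e-01,  1.12209772e-01],
       [-9.99998632e-01,  1.13403372e-03,  1.20410208e-03],
       [-1.32374669e-03, -1.12208424e-01, -9.93683812e-01]])}
{'fx': 463.54509876602395, 'fy': 463.54509876602395, 'cx': 327.92955660467715, 'cy': 194.93682601927705, 'origin': array([0.14199947, 0.6727207 , 0.80535793]), 'rotation': array([[-0.84482218, -0.36168632,  0.39428224],
       [-0.53503736,  0.56661679, -0.62664219],
       [ 0.00324098, -0.74035695, -0.67220613]])}
{'fx': 325.6984393783819, 'fy': 325.6984393783819, 'cx': 323.6526196125303, 'cy': 199.7810390097345, 'mount': array([[ 6.44210568e-04, -9.60288004e-01, -2.79009919e-01,
         6.94592743e-02],
       [ 9.99999406e-01,  3.73174781e-04,  1.02453318e-03,
         8.53586883e-04],
       [-8.79727455e-04, -2.79010413e-01,  9.60287673e-01,
        -1.42908499e-01],
       [ 0.00000000e+00,  0.00000000e+00,  0.00000000e+00,
         1.00000000e+00]])}
```

View pics/top0.png

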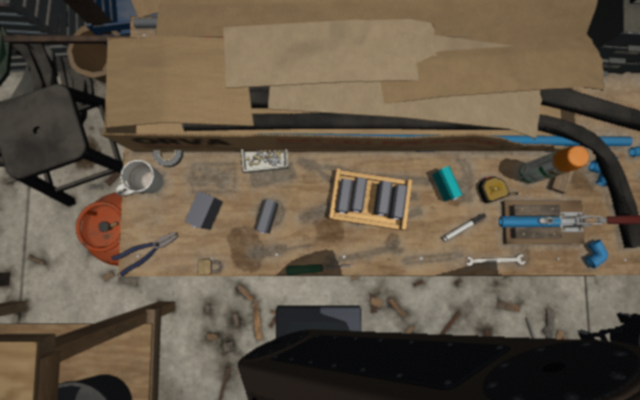

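View pics/side0.png

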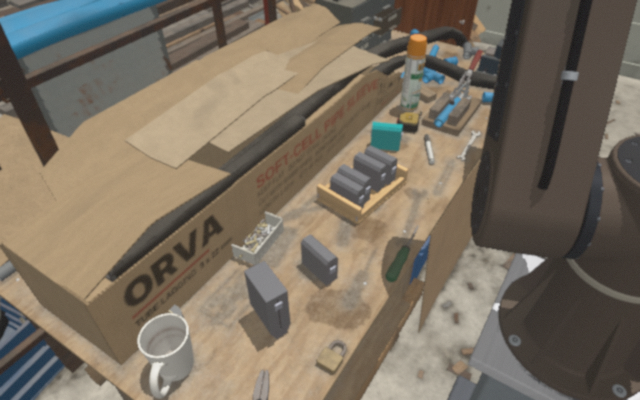

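The tall case is at top (203,210) and side (268,298). The shorter grey one at top (266,215) is the spare low case, and the turquoise one at top (447,184) is a decoy. The rack is at top (370,199). Next I'll confirm with crops and depth.

Run:
```python
from h import *
im,d,R,t,K=load('top0')
P=cloud(d,R,t,K)
a=cv2.resize(im[160:250,170:290],None,fx=3.3,fy=3.3,interpolation=cv2.INTER_CUBIC)
b=cv2.resize(im[160:240,320:420],None,fx=3.7,fy=3.7,interpolation=cv2.INTER_CUBIC)
h=max(a.shape[0],b.shape[0]);pad=lambda x:np.pad(x,((0,h-x.shape[0]),(0,0),(0,0)))
cv2.imwrite('pics/crop1.png',np.hstack([pad(a),pad(b)])[:,:,::-1])
Z=P[...,2]
for nm,(u0,u1,v0,v1),(z0,z1) in [('tall',(180,230,185,235),(.115,.145)),('spare',(250,285,190,240),(.06,.09)),('row',(325,415,165,235),(.072,.095)),('rackends',(325,415,165,235),(.042,.056))]:
    m=np.zeros(Z.shape,bool);m[v0:v1,u0:u1]=True;m&=(Z>z0)&(Z<z1)
    ncc,l,s,c=cv2.connectedComponentsWithStats(m.astype(np.uint8),connectivity=4)
    for i in range(1,ncc):
        if s[i,4]<25: continue
        p=P[l==i]; r=cv2.minAreaRect((p[:,:2]*1000).astype(np.float32))
        print(nm,s[i],np.round(p.mean(0),4),r)
np.set_printoptions(precision=3,linewidth=200)
print(Z[200,325:415]);print(P[200,325:415,1])
```

```text
tall [185 191  31  37 645] [0.5129 0.2952 0.1296] ((513.5770874023438, 296.61798095703125), (45.678279876708984, 83.79913330078125), 67.44664764404297)
spare [256 199  21  34 402] [0.5011 0.1384 0.0736] ((501.9718322753906, 139.28907775878906), (32.259971618652344, 83.76042938232422), 73.6491928100586)
row [351 177  17  34 398] [ 0.5577 -0.1039  0.0817] ((558.0883178710938, -104.60912322998047), (31.992515563964844, 84.1585464477539), 80.95282745361328)
row [337 178  17  34 399] [ 0.5549 -0.0664  0.0818] ((555.0761108398438, -66.72367858886719), (31.921384811401367, 84.28480529785156), 81.29684448242188)
row [377 180  16  34 403] [ 0.5488 -0.1694  0.0816] ((549.277099609375, -170.16111755371094), (32.7489128112793, 84.12484741210938), 80.75796508789062)
row [392 184  16  34 406] [ 0.5387 -0.2078  0.0816] ((539.18017578125, -209.04275512695312), (32.34024429321289, 84.79569244384766), 81.50221252441406)
rackends [330 168  11  50 224] [ 0.5633 -0.0425  0.0497] ((564.3084716796875, -42.709774017333984), (11.905559539794922, 134.91651916503906), 81.09590148925781)
rackends [400 179  13  
[... 1061 characters left out ...]
4.894e-02 -7.412e-04  5.838e-04  7.941e-04  2.717e-03  1.511e-03]
[-0.017 -0.019 -0.022 -0.025 -0.028 -0.03  -0.033 -0.034 -0.037 -0.04  -0.042 -0.045 -0.05  -0.049 -0.051 -0.054 -0.057 -0.059 -0.062 -0.064 -0.067 -0.069 -0.072 -0.075 -0.077 -0.08  -0.086 -0.086
 -0.088 -0.09  -0.093 -0.095 -0.098 -0.1   -0.103 -0.106 -0.108 -0.111 -0.114 -0.116 -0.127 -0.13  -0.133 -0.135 -0.138 -0.141 -0.144 -0.147 -0.149 -0.152 -0.154 -0.154 -0.153 -0.153 -0.156 -0.158
 -0.16  -0.162 -0.165 -0.168 -0.17  -0.173 -0.176 -0.178 -0.181 -0.185 -0.193 -0.195 -0.194 -0.194 -0.197 -0.198 -0.201 -0.204 -0.206 -0.209 -0.212 -0.214 -0.216 -0.219 -0.223 -0.231 -0.235 -0.237
 -0.24  -0.253 -0.256 -0.258 -0.261 -0.264]
```

View pics/crop1.png

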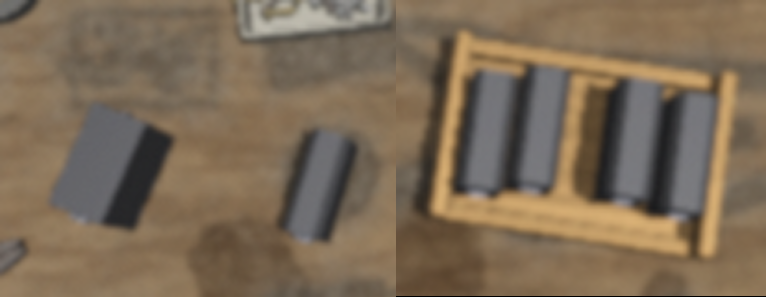

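The crop matches the descriptions: the tall case (45 x 84 mm top at z = 0.13, left) and the spare (32 x 84 mm top, z = 0.074). The rack row has a gap of about 34 mm centred near (0.554, -0.137), with the row's yaw at -9°. Next I'll plan the approach and check for obstacles along it.

```bash
cat >> h.py <<'E'
def go(target,yaw,o=None):
    o=o or arm.get_obs(); R=np.array(o['eef_rot']); p=np.array(o['ee_pos'])
    s=R.T@(np.array(target)-p)*100
    c=np.degrees(np.arctan2(R[1,0],R[0,0])); dy=(yaw-c+180)%360-180
    print('shift cm',np.round(s,2),'turn tool z deg',round(-dy,2),'cur yaw',round(c,2))
E
python3 - <<'E'
from h import *
im,d,R,t,K=load('top0');P=cloud(d,R,t,K)
for y in np.arange(-.75,.4,.1):
    row=[]
    for x in np.arange(.2,.75,.1):
        m=(abs(P[...,0]-x)<.05)&(abs(P[...,1]-y)<.05); row.append(round(float(np.nanmax(P[...,2][m])),2) if m.sum() else None)
    print(round(y,2),row)
for T,yw in [((.45,-.40,.30),60),((.52,-.05,.32),100),((.514,.296,.28),157.4)]: go(T,yw)
E
```

```text
-0.75 [-0.73, 0.01, 0.04, 0.15, 0.12, 0.13]
-0.65 [-0.73, 0.31, 0.06, 0.11, 0.24, 0.13]
-0.55 [0.41, 0.41, 0.06, 0.11, 0.24, 0.22]
-0.45 [-0.74, 0.01, 0.01, 0.06, 0.04, 0.19]
-0.35 [-0.72, 0.01, 0.02, 0.07, 0.08, 0.21]
-0.25 [-0.72, 0.9, 0.01, 0.09, 0.09, 0.22]
-0.15 [-0.64, 0.91, 0.01, 0.09, 0.09, 0.22]
-0.05 [0.68, 0.82, 0.03, 0.09, 0.09, 0.22]
0.05 [0.65, 0.65, 0.03, 0.01, 0.04, 0.22]
0.15 [0.46, 0.01, 0.01, 0.08, 0.05, 0.22]
0.25 [-0.73, 0.02, 0.02, 0.14, 0.13, 0.22]
0.35 [-0.73, 0.02, 0.02, 0.14, 0.13, 0.23]
shift cm [ 26.09 -10.71  -6.91] turn tool z deg -37.32 cur yaw 22.68
shift cm [ 46.05 -40.31  -8.88] turn tool z deg -77.32 cur yaw 22.68
shift cm [ 58.84 -72.46  -4.84] turn tool z deg -134.72 cur yaw 22.68
```

Call:
{"op": "step_arm", "data": {"series": [[4,-2,-3,-7,1],[9,-4,-6,-14,1],[14.5,-6,-7,-22,1],[20,-8.5,-7,-30,1],[25,-11,-7,-37,1]]}}

```text
time_s: 0.72
ee_pos: [0.44, -0.4002, 0.3012]
eef_rot: [[0.501, 0.865, 0.0], [0.865, -0.501, 0.0], [0.0, 0.0, -1.0]]
ft_force: [-0.5, 0.5, -0.7]
gripper_width: 0.998
```

Run:
```python
from h import *
o=arm.get_obs();print(o['ee_pos'],o['qpos'],o['ft_force'])
for T,yw in [((.52,-.10,.30),95),((.514,.296,.28),157.4)]: go(T,yw)
```

```text
[ 0.44003587 -0.40020725  0.30124918] [-7.89045215e-01  3.39921089e-01  1.64143093e+00  8.73104210e-05
  1.16024489e+00 -2.64247717e-01] [-0.48767304  0.52803793 -0.71609517]
shift cm [29.99 -8.12  0.13] turn tool z deg -35.07 cur yaw 59.93
shift cm [ 63.96 -28.48   2.13] turn tool z deg -97.47 cur yaw 59.93
```

Call:
{"op": "step_arm", "data": {"series": [[6,-1.6,0,-7,1],[12,-3.2,0,-14,1],[18,-4.8,0,-21,1],[24,-6.5,0,-28,1],[30,-8,0,-35,1]]}}

```text
time_s: 1.35
ee_pos: [0.5213, -0.1005, 0.3012]
eef_rot: [[-0.085, 0.996, -0.0], [0.996, 0.085, 0.0], [0.0, -0.0, -1.0]]
ft_force: [1.7, 0.1, 0.4]
gripper_width: 0.999
```

Run:
```python
from h import *
o=arm.get_obs();print(o['ee_pos'],o['qpos'],o['ft_force'])
for T,yw in [((.514,.296,.26),157.4)]: go(T,yw)
```

```text
[ 0.52130659 -0.10047532  0.30124425] [-2.47535736e-01  2.44010729e-01  1.77957634e+00  4.62873725e-05
  1.11809996e+00 -3.33094794e-01] [1.68714839 0.13182223 0.41081049]
shift cm [39.56  2.66  4.13] turn tool z deg -62.5 cur yaw 94.9
```

Call:
{"op": "step_arm", "data": {"series": [[5.6,0.4,0,-9,1],[11.2,0.8,0,-18,1],[16.8,1.2,0,-27,1],[22.4,1.6,0,-36,1],[28,2,1,-45,1]]}}

```text
time_s: 1.98
ee_pos: [0.5184, 0.1801, 0.2917]
eef_rot: [[-0.766, 0.643, 0.001], [0.643, 0.766, 0.0], [-0.001, 0.001, -1.0]]
ft_force: [1.0, -1.0, 0.4]
gripper_width: 1.0
```

Run:
```python
from h import *
o=arm.get_obs();print(o['ee_pos'],o['qpos'],o['ft_force'])
for T,yw in [((.514,.296,.25),157.4)]: go(T,yw)
```

```text
[0.51839509 0.18013128 0.2916563 ] [ 2.79225052e-01  2.78609041e-01  1.75602981e+00 -6.20331715e-05
  1.10579003e+00 -5.93031987e-01] [ 0.99386297 -0.95046272  0.43249949]
shift cm [7.79 8.59 4.17] turn tool z deg -17.42 cur yaw 139.98
```

Call:
{"op": "step_arm", "data": {"series": [[2.6,2.9,1.3,-6,1],[5.2,5.8,2.7,-12,1],[7.8,8.6,4.2,-17.4,1],[7.8,8.6,4.2,-17.4,1],[7.8,8.6,4.2,-17.4,1]]}}

```text
time_s: 2.6
ee_pos: [0.5144, 0.2939, 0.2491]
eef_rot: [[-0.921, 0.39, -0.0], [0.39, 0.921, -0.001], [0.0, -0.001, -1.0]]
ft_force: [0.1, -0.1, -0.2]
gripper_width: 0.998
```

Run:
```python
from h import *
o=arm.get_obs();print(o['ee_pos'],o['qpos'],o['ft_force'])
im,d,R,t,K=grab('wrist','w1'); P=cloud(d,R,t,K);Z=P[...,2]
m=((Z>.118)&(Z<.142)&(P[...,0]>.4)&(P[...,0]<.62)&(abs(P[...,1]-.296)<.08)).astype(np.uint8)
n,l,s,c=cv2.connectedComponentsWithStats(m)
for i in range(1,n):
    if s[i,4]>200:
        p=P[l==i];r=cv2.minAreaRect((p[:,:2]*1000).astype(np.float32));print(s[i],p.mean(0),r)
go((.514,.296,.15),157.4)
```

```text
[0.5143975  0.29393565 0.24914571] [ 4.68118709e-01  3.82491258e-01  1.71163247e+00 -2.69148949e-04
  1.04813416e+00 -7.02108279e-01] [ 0.0511736  -0.13412067 -0.18404035]
[ 299  137   55   99 5207] [0.50806042 0.29653615 0.13011149] ((510.19464111328125, 295.6025695800781), (44.00025939941406, 83.56719207763672), 67.24044799804688)
shift cm [0.15 0.2  9.94] turn tool z deg -0.38 cur yaw 157.02
```

View pics/w1.png

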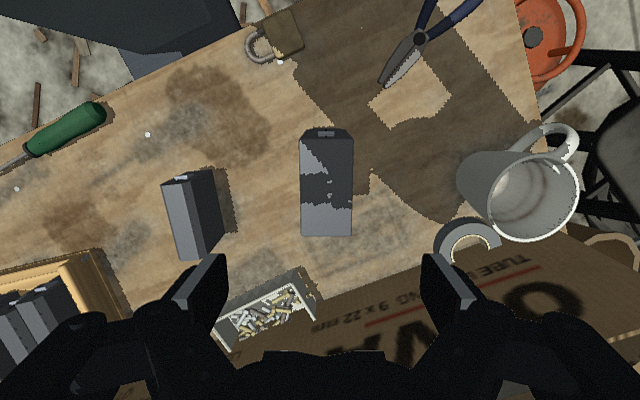

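The wrist view shows the tall case upright with its top at pixels (300-354, 137-235), and the fingers clear of everything. It puts the case at (0.510, 0.296) against (0.513, 0.297) from the top camera, with the same yaw. Descending.

Run:
```python
from h import *
go((.5115,.2960,.082),157.3)
```

```text
shift cm [ 0.38  0.11 16.74] turn tool z deg -0.28 cur yaw 157.02
```

Call:
{"op": "step_arm", "data": {"series": [[0.3,0.1,4,-0.2,1],[0.3,0.1,9,-0.2,1],[0.3,0.1,13,-0.2,1],[0.3,0.1,15.5,-0.2,1],[0.3,0.1,16.7,-0.2,1]], "squeeze": 90}}

```text
time_s: 3.28
ee_pos: [0.5121, 0.2952, 0.0815]
eef_rot: [[-0.922, 0.388, -0.001], [0.388, 0.922, -0.001], [0.001, -0.001, -1.0]]
ft_force: [0.0, 0.4, -0.4]
gripper_width: 1.006
```

Call:
{"op": "step_arm", "data": {"series": [[0,0,0,0,0.8],[0,0,0,0,0.65],[0,0,0,0,0.5],[0,0,0,0,0.4],[0,0,0,0,0.2]], "squeeze": 90}}

```text
time_s: 3.9
ee_pos: [0.5129, 0.2966, 0.0837]
eef_rot: [[-0.922, 0.386, 0.002], [0.386, 0.922, 0.001], [-0.001, 0.001, -1.0]]
ft_force: [-1.8, -2.3, 9.5]
gripper_width: 0.502
```

Call:
{"op": "step_arm", "data": {"series": [[0,0,0,0,0.1],[0,0,0,0,0],[0,0,0,0,0],[0,0,0,0,0],[0,0,0,0,0]], "squeeze": 90}}

```text
time_s: 4.53
ee_pos: [0.5129, 0.2966, 0.0837]
eef_rot: [[-0.922, 0.386, 0.002], [0.386, 0.922, 0.001], [-0.001, 0.001, -1.0]]
ft_force: [-0.3, -1.8, 8.8]
gripper_width: 0.506
```

Gripped at 0.506, about 43 mm. Lifting.

Call:
{"op": "step_arm", "data": {"series": [[0,0,-1,0,0],[0,0,-4,0,0],[0,0,-8,0,0],[0,0,-12,0,0],[0,0,-15,0,0]]}}

```text
time_s: 5.15
ee_pos: [0.5124, 0.2965, 0.235]
eef_rot: [[-0.922, 0.386, 0.002], [0.386, 0.922, 0.001], [-0.001, 0.001, -1.0]]
ft_force: [1.5, -0.1, -3.0]
gripper_width: 0.508
```

Run:
```python
from h import *
o=arm.get_obs();print(o['ee_pos'],o['ft_force'],o['ft_torque'],o['gripper_width'])
go((.556,-.137,.25),171)
```

```text
[0.51236528 0.29649349 0.23499248] [ 1.50462395 -0.10985546 -3.01665995] [ 0.00328695 -0.01576824  0.03245914] 0.5079864326089591
shift cm [-20.77 -38.3   -1.53] turn tool z deg -13.72 cur yaw 157.28
```

Call:
{"op": "step_arm", "data": {"series": [[-1.5,-2.8,-1,-1,0],[-4,-7.4,-1.5,-3,0],[-6.5,-12,-1.5,-5,0],[-9,-16.6,-1.5,-6.5,0],[-11.5,-21.2,-1.5,-8,0]]}}

```text
time_s: 5.78
ee_pos: [0.5363, 0.0548, 0.2482]
eef_rot: [[-0.967, 0.253, 0.001], [0.253, 0.967, 0.0], [-0.001, 0.0, -1.0]]
ft_force: [1.2, -0.5, -2.7]
gripper_width: 0.504
```

Run:
```python
from h import *
go((.556,-.137,.25),171)
```

```text
shift cm [ -6.76 -18.06  -0.18] turn tool z deg -5.66 cur yaw 165.34
```

Call:
{"op": "step_arm", "data": {"series": [[-2,-5.2,0,-1.6,0],[-3.8,-10.2,0,-3,0],[-5.4,-14.4,0,-4.6,0],[-6.4,-17,0,-5.6,0],[-6.8,-18,0,-5.6,0]]}}

```text
time_s: 6.4
ee_pos: [0.5563, -0.1364, 0.2479]
eef_rot: [[-0.987, 0.16, 0.0], [0.16, 0.987, -0.0], [-0.0, -0.0, -1.0]]
ft_force: [-0.2, 0.5, -3.3]
gripper_width: 0.505
```

Call:
{"op": "step_arm", "data": {"series": [[0,0,0,0,0],[0,0,0,0,0],[0,0,0,0,0],[0,0,0,0,0],[0,0,0,0,0]]}}

```text
time_s: 7.02
ee_pos: [0.5564, -0.1347, 0.2473]
eef_rot: [[-0.987, 0.158, 0.0], [0.158, 0.987, 0.0], [-0.0, 0.0, -1.0]]
ft_force: [0.8, 0.1, -3.2]
gripper_width: 0.505
```

Run:
```python
from h import *
o=arm.get_obs();print(o['ee_pos'],o['ft_force'],np.degrees(np.arctan2(o['eef_rot'][1,0],o['eef_rot'][0,0])))
for n in('wrist','top','side'): grab(n,n[0]+'2')
```

```text
[ 0.55643845 -0.13469461  0.24732254] [ 0.82472853  0.06164048 -3.15815689] 170.9026739803179
```

View pics/w2.png

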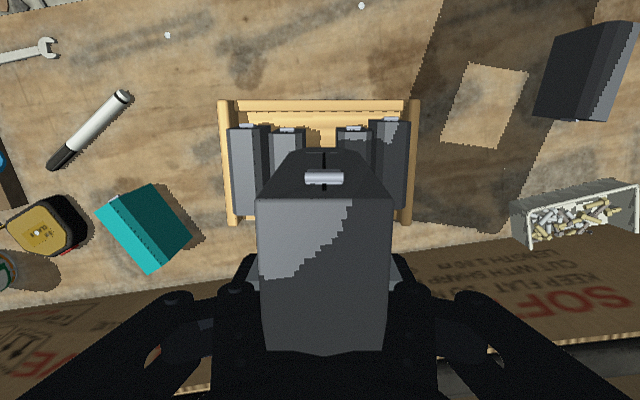

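View pics/s2.png

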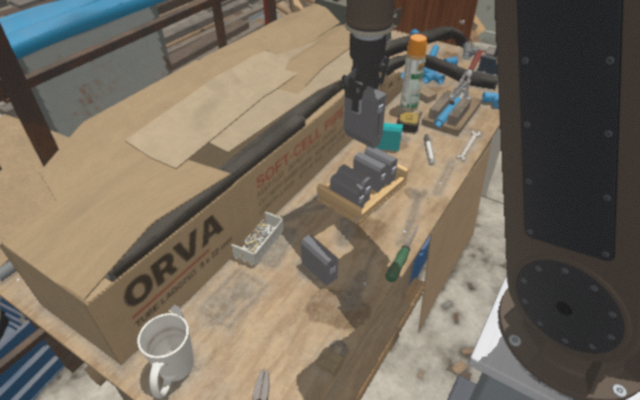

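View pics/t2.png

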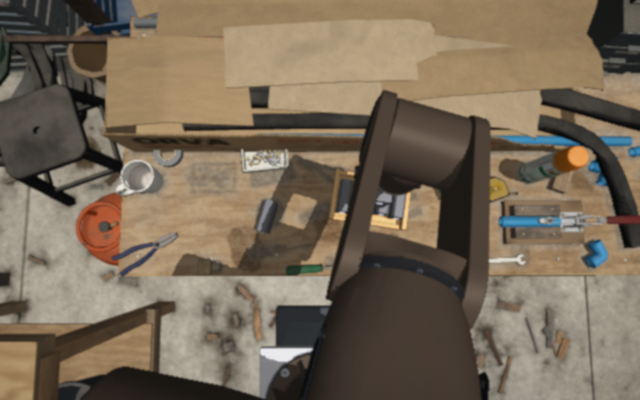

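The wrist view shows the tall case's top face (rows 198-350, columns 258-390) and its front face (rows 150-198) hanging over the gap, with the four low cases either side (for example the inner ones at (287,150) and (352,150)). I'll measure both in the tool frame from this one camera.

Run:
```python
from h import *
im,d,R,t,K=load('w2');P=cloud(d,R,t,K)
M=np.array(arm.camera_model('wrist')['mount'])
# tool coords
Q=cloud(d,M[:3,:3],M[:3,3],K)
np.set_printoptions(precision=1,suppress=True,linewidth=180)
for r in (150,160,170,185,195,205,220,240,250):
    q=Q[r,250:400]*1000; m=q[:,2]<100
    if m.any():
        c=np.where(m)[0]; print(r,'cols',c.min()+250,c.max()+250,'L',q[c[0]],'R',q[c[-1]],'mid',q[(c[0]+c[-1])//2])
print('rows of lows: world z by row')
for r in (128,134,138,142,146,150,155,160,170):
    z=P[r,225:420,2]; q=Q[r,225:420]*1000
    m=((z>.07)&(z<.095)).astype(int); e=np.flatnonzero(np.diff(np.r_[0,m,0]))
    for a,b in zip(e[::2],e[1::2]):
        if b-a>4: print(r,'cols',a+225,b+224,'x %.1f'%q[a:b,0].mean(),'y %.1f..%.1f'%(q[a,1],q[b-1,1]))
```

```text
150 cols 294 353 L [ 44.2 -20.4  64. ] R [44.1 17.1 64.7] mid [44.3 -2.  63.1]
160 cols 283 364 L [ 43.9 -22.8  26.6] R [43.8 19.7 27.7] mid [44.6 -1.9 22.4]
170 cols 276 371 L [ 44.1 -22.5  -1.7] R [43.8 19.5 -0.1] mid [ 46.4  -1.8 -13.8]
185 cols 265 383 L [ 43.9 -22.6 -29.1] R [ 43.4  20.3 -26.6] mid [ 44.2  -1.4 -29.9]
195 cols 257 390 L [ 43.8 -22.9 -42.1] R [ 43.9  19.7 -42.5] mid [ 43.9  -1.7 -42.3]
205 cols 254 393 L [ 41.8 -23.1 -46.6] R [ 41.5  20.2 -45.4] mid [ 41.9  -1.7 -46.9]
220 cols 255 392 L [ 36.8 -23.1 -46.3] R [ 36.9  20.  -46.4] mid [ 36.8  -1.7 -46.4]
240 cols 256 391 L [ 29.8 -23.2 -46. ] R [ 30.2  20.  -46.6] mid [ 30.4  -1.7 -47.3]
250 cols 257 390 L [ 26.3 -23.1 -46. ] R [ 26.5  20.  -46.1] mid [ 26.9  -1.7 -47.1]
rows of lows: world z by row
128 cols 227 241 x 50.5 y -94.4..-80.1
128 cols 243 260 x 50.5 y -78.7..-62.9
128 cols 376 410 x 51.2 y 48.3..79.8
134 cols 226 260 x 45.6 y -94.4..-63.0
134 cols 268 301 x 45.6 y -54.5..-23.2
134 cols 338 371 x 45.7 y 12.0..43.4
134 cols 376 410 x 45.7 y 48.5..80.6
138 cols 226 260 x 41.9 y -94.5..-63.1
138 cols 268 30
[... 346 characters left out ...]
4.5 y -53.9..-22.8
146 cols 338 370 x 34.6 y 12.1..42.8
146 cols 375 409 x 34.6 y 48.3..80.0
150 cols 227 261 x 30.7 y -95.4..-62.9
150 cols 269 293 x 30.9 y -54.1..-30.4
150 cols 354 370 x 30.9 y 26.8..42.9
150 cols 375 408 x 30.8 y 48.5..79.4
155 cols 228 261 x 26.0 y -94.2..-62.9
155 cols 269 286 x 26.1 y -54.5..-37.0
155 cols 361 370 x 26.0 y 33.6..43.1
155 cols 375 408 x 26.1 y 48.6..80.0
160 cols 228 261 x 21.2 y -94.7..-62.9
160 cols 270 282 x 21.4 y -53.5..-41.1
160 cols 365 370 x 21.0 y 37.5..43.3
160 cols 375 408 x 21.3 y 48.5..79.9
170 cols 229 262 x 11.5 y -94.6..-62.8
170 cols 270 275 x 11.3 y -54.2..-48.2
170 cols 375 385 x 11.3 y 48.7..57.1
170 cols 387 407 x 11.9 y 59.0..79.8
```

Run:
```python
from h import *
im=load('w2')[0]
cv2.imwrite('pics/w2c.png',cv2.resize(im[90:240,215:425],None,fx=3.8,fy=3.8,interpolation=cv2.INTER_CUBIC)[:,:,::-1])
```

```text
(no output)
```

View pics/w2c.png

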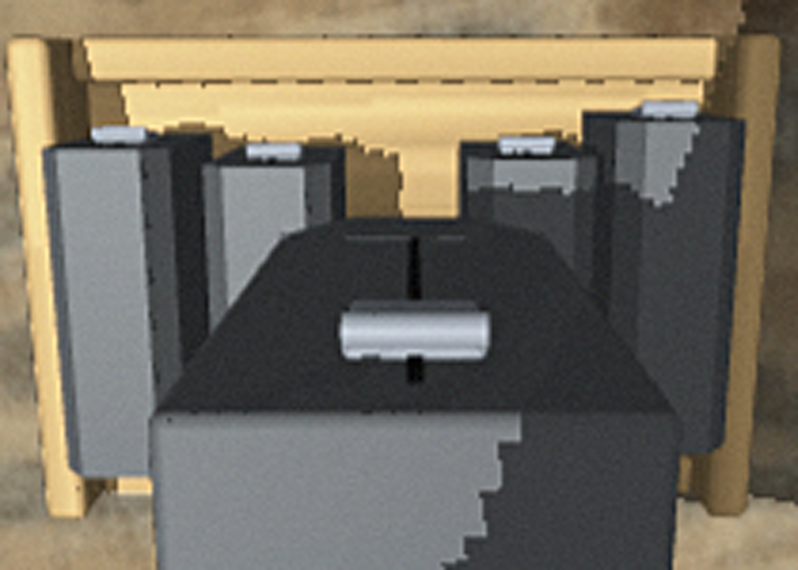

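The tall case's centre is at tool y = -1.6 mm and the gap spans -23.2 to 12.0 (centre -5.6), while the top camera suggests an offset of -1.5 rather than -4. I'll shift -3 mm, go down to just above the row and measure again. Yaws agree.

Call:
{"op": "step_arm", "data": {"series": [[0.1,-0.2,1,0,0],[0.2,-0.3,3,0,0],[0.2,-0.3,5,0,0],[0.2,-0.3,6.5,0,0],[0.2,-0.3,6.5,0,0]]}}

```text
time_s: 7.8
ee_pos: [0.5532, -0.1375, 0.181]
eef_rot: [[-0.987, 0.159, -0.002], [0.159, 0.987, 0.001], [0.002, 0.0, -1.0]]
ft_force: [0.2, 0.4, -3.3]
gripper_width: 0.505
```

```bash
cat >> h.py <<'E'
def meas(s):
    im,d,R,t,K=load(s);P=cloud(d,R,t,K)
    M=np.array(arm.camera_model('wrist')['mount']);Q=cloud(d,M[:3,:3],M[:3,3],K)*1000
    for r in range(100,260,6):
        q=Q[r]; z=P[r,:,2]
        tall=(abs(q[:,1])<30)&(q[:,2]<75)&(q[:,2]>-60)&(abs(q[:,0]-35)<12); c=np.where(tall)[0]
        out=f'{r} '
        if len(c)>20: out+='TALL y %.1f..%.1f x%.1f z%.1f | '%(q[c[0],1],q[c[-1],1],q[c[0],0],q[c[0],2])
        m=((z>.055)&(z<.1)&~tall&(abs(q[:,1])<110)).astype(int); e=np.flatnonzero(np.diff(np.r_[0,m,0]))
        for a,b in zip(e[::2],e[1::2]):
            if b-a>4: out+='[%.1f..%.1f x%.0f z%.0f] '%(q[a,1],q[b-1,1],q[a:b,0].mean(),1000*z[a:b].mean())
        if len(out)>6: print(out)
E
python3 - <<'E'
from h import *
o=arm.get_obs();print(o['ee_pos'],o['ft_force'])
im,*_=grab('wrist','w3');grab('side','s3');meas('w3')
im2=load('s3')[0]
a=cv2.resize(im[60:230,180:460],(760,461));b=cv2.resize(im2[60:240,290:460],None,fx=3,fy=3,interpolation=cv2.INTER_CUBIC)
cv2.imwrite('pics/w3c.png',a[:,:,::-1]);cv2.imwrite('pics/s3c.png',b[:,:,::-1])
E
```

```text
[ 0.55316248 -0.13752057  0.18101365] [ 0.20287288  0.43406815 -3.34308009]
124 [60.9..74.6 x57 z60] 
130 [51.7..82.5 x54 z79] 
136 [-82.5..-62.2 x48 z58] [-42.5..-28.7 x48 z58] [24.0..37.7 x48 z60] [51.7..83.3 x50 z80] 
142 [-91.1..-59.7 x45 z80] [-51.2..-19.5 x43 z64] [14.9..46.1 x45 z78] [51.8..82.7 x45 z80] 
148 TALL y -16.5..12.6 x44.3 z72.8 | [-90.4..-68.1 x41 z83] [-66.9..-59.5 x40 z75] [-50.5..-19.7 x41 z82] [15.2..46.6 x41 z82] [52.0..84.2 x41 z80] 
154 TALL y -23.2..19.1 x43.9 z48.7 | [-91.4..-59.6 x36 z80] [-50.9..-29.6 x37 z82] [25.3..28.1 x37 z83] [29.5..46.8 x37 z82] [51.7..83.0 x36 z80] 
160 TALL y -22.8..19.7 x43.9 z26.3 | [-90.8..-59.4 x32 z80] [-51.4..-32.6 x32 z82] [29.0..46.1 x32 z82] [52.0..57.0 x31 z74] [58.2..82.5 x32 z83] 
166 TALL y -22.5..19.4 x44.0 z8.5 | [-90.2..-76.9 x28 z82] [-75.3..-59.7 x27 z82] [-59.5..-59.5 x24 z64] [-50.3..-35.9 x28 z82] [32.4..46.4 x28 z82] [52.0..83.3 x27 z80] 
172 TALL y -23.1..19.9 x43.5 z-3.4 | [-91.3..-59.5 x23 z80] [-50.9..-39.6 x23 z82] [36.3..46.9 x23 z81] [51.7..82.6 x23 z80] 
178 TALL y -22.7..19.4 x43.9 z-17.1 | [-90.2..
[... 398 characters left out ...]
 y -23.1..20.0 x42.7 z-46.3 | [-91.4..-59.2 x-1 z81] [54.0..84.0 x-1 z82] 
208 TALL y -23.3..20.0 x40.6 z-45.8 | [-90.8..-59.6 x-6 z82] [53.9..83.1 x-5 z82] 
214 TALL y -23.3..20.4 x38.2 z-44.7 | [-89.7..-59.5 x-11 z81] [54.2..82.6 x-10 z83] 
220 TALL y -23.4..20.1 x36.3 z-45.0 | [-91.2..-59.5 x-16 z81] [53.9..83.3 x-15 z82] 
226 TALL y -23.5..20.1 x34.3 z-45.0 | [-90.3..-59.7 x-21 z82] [54.0..83.0 x-20 z82] 
232 TALL y -23.0..20.0 x32.8 z-46.3 | [-91.3..-59.2 x-26 z81] [53.8..83.7 x-25 z82] 
238 TALL y -23.4..20.0 x30.2 z-45.2 | [-90.8..-59.4 x-31 z81] 
244 TALL y -22.9..20.3 x28.7 z-46.6 | [-87.3..-63.8 x-36 z83] 
250 TALL y -23.1..19.9 x26.4 z-46.0 | 
256 TALL y -23.2..20.2 x24.2 z-46.0 |
```

View pics/w3c.png

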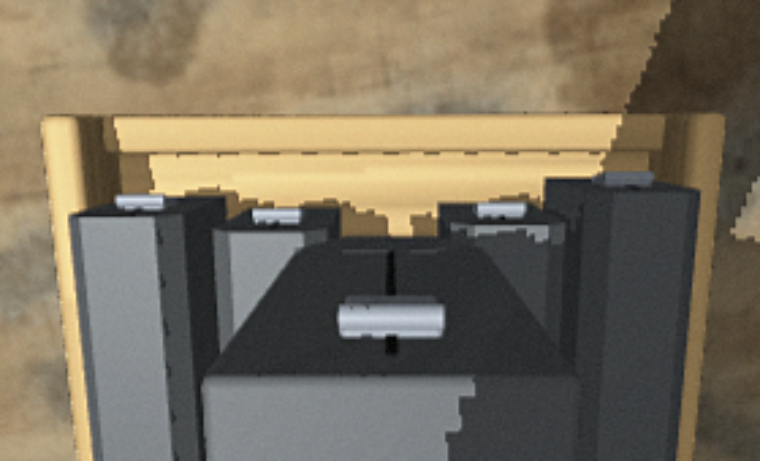

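View pics/s3c.png

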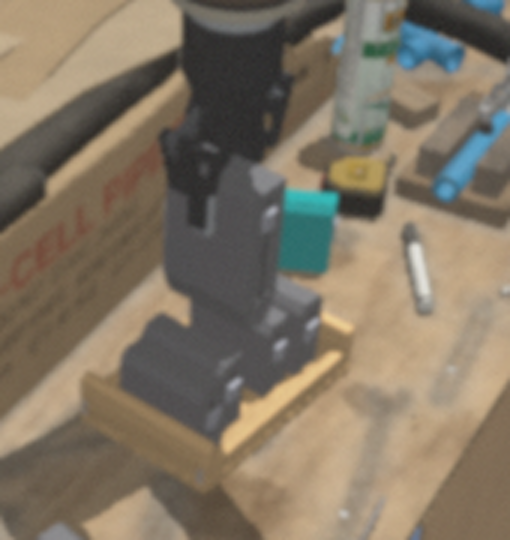

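After the shift the gap is -19.6 to 15.1 (centre -2.3) and the case centre is -1.6 to -2.0, so they agree within 0.5 mm. The side view shows the foot right above the gap. I'll press down in stages, watching the force.

Call:
{"op": "step_arm", "data": {"series": [[0,-0.05,0.7,0,0],[0,-0.05,1.4,0,0],[0,-0.05,2,0,0],[0,-0.05,2.5,0,0],[0,-0.05,3,0,0]], "squeeze": 110}}

```text
time_s: 8.52
ee_pos: [0.5539, -0.1381, 0.1519]
eef_rot: [[-0.987, 0.159, -0.0], [0.159, 0.987, 0.0], [0.0, 0.0, -1.0]]
ft_force: [-0.3, 0.2, -2.6]
gripper_width: 0.5
```

Call:
{"op": "step_arm", "data": {"series": [[0,0,0.2,0,0],[0,0,0.4,0,0],[0,0,0.6,0,0],[0,0,0.8,0,0],[0,0,1,0,0]]}}

```text
time_s: 9.15
ee_pos: [0.5541, -0.1382, 0.1424]
eef_rot: [[-0.987, 0.158, 0.0], [0.158, 0.987, -0.0], [-0.0, -0.0, -1.0]]
ft_force: [0.2, -0.5, 0.7]
gripper_width: 0.505
```

Run:
```python
from h import *
o=arm.get_obs();print(o['ee_pos'],o['ft_force'],o['ft_torque'])
im,*_=grab('wrist','w4');grab('side','s4');meas('w4')
im2=load('s4')[0]
cv2.imwrite('pics/s4c.png',cv2.resize(im2[60:240,290:460],None,fx=3,fy=3,interpolation=cv2.INTER_CUBIC)[:,:,::-1])
```

```text
[ 0.55406041 -0.13821714  0.14238874] [ 0.17642903 -0.50199704  0.68060194] [ 0.02278139 -0.00476991  0.05525056]
124 [61.4..74.8 x59 z59] 
130 [52.3..83.9 x55 z60] 
136 [-81.8..-68.2 x51 z60] [52.4..84.6 x53 z80] 
142 [-90.5..-59.1 x49 z73] [-42.5..-29.0 x47 z60] [24.8..38.3 x47 z59] [52.0..84.0 x49 z80] 
148 TALL y -30.0..29.4 x44.7 z69.8 | [-90.6..-58.8 x46 z80] [-51.3..-30.7 x45 z72] [30.2..42.7 x46 z83] [44.4..61.6 x45 z77] [63.1..83.2 x46 z83] 
154 TALL y -29.8..29.6 x42.4 z58.5 | [-89.4..-58.7 x42 z80] [-51.5..-44.8 x42 z80] [-43.8..-30.6 x42 z83] [30.3..84.5 x42 z81] 
160 TALL y -29.5..29.9 x38.6 z59.2 | [-91.4..-59.2 x38 z80] [-51.9..-30.1 x39 z83] [30.7..83.6 x38 z81] 
166 TALL y -23.2..29.9 x43.7 z10.0 | [-90.1..-58.7 x34 z81] [-51.4..-30.6 x35 z83] [30.5..83.4 x34 z80] 
172 TALL y -22.9..19.8 x43.9 z-5.2 | [-89.7..-58.9 x30 z80] [-51.5..-33.4 x31 z83] [30.1..84.0 x31 z81] 
178 TALL y -22.9..19.4 x43.5 z-15.6 | [-89.5..-58.7 x26 z80] [-50.9..-36.1 x27 z83] [32.7..84.1 x27 z81] 
184 TALL y -22.9..19.9 x43.9 z-27.4 | [-90.5..-59.1 x22 z80] [-51.3..-39.4 x23 z82] [36.3..83.7 
[... 607 characters left out ...]
.8 x-1 z82] [-75.6..-58.8 x-3 z78] [-52.1..-48.1 x-3 z78] [45.0..60.3 x-3 z76] [61.6..83.8 x-1 z83] 
226 TALL y -23.7..20.2 x34.0 z-44.3 | [-90.7..-58.7 x-7 z80] [45.3..54.8 x-9 z73] [55.8..84.6 x-6 z82] 
232 TALL y -23.1..20.0 x32.6 z-45.9 | [-90.3..-58.8 x-10 z82] [-59.0..-58.3 x-18 z62] [-51.7..-47.7 x-11 z79] [44.4..84.3 x-11 z80] 
238 TALL y -23.4..20.0 x30.1 z-45.0 | [-89.5..-58.4 x-15 z80] [44.8..83.6 x-15 z80] 
244 TALL y -22.9..20.6 x28.7 z-46.5 | [-89.2..-58.5 x-20 z80] [-51.8..-47.5 x-20 z78] [45.3..84.6 x-20 z80] 
250 TALL y -23.0..20.0 x26.5 z-46.4 | [-90.9..-58.5 x-24 z80] [52.3..84.3 x-23 z81] 
256 TALL y -23.4..20.2 x24.0 z-45.5 | [-90.0..-58.7 x-28 z81] [55.9..80.5 x-27 z83]
```

View pics/s4c.png

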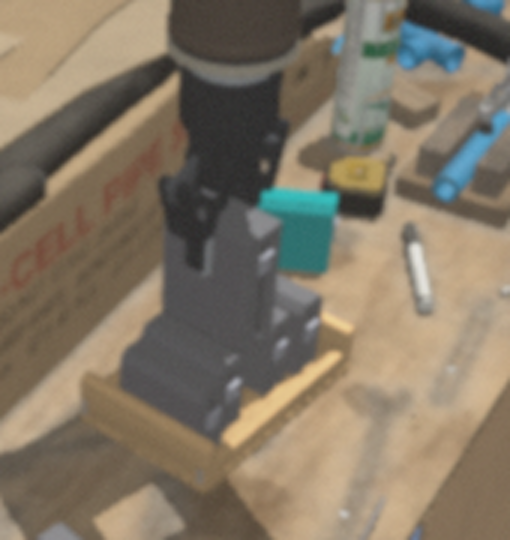

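View pics/w4.png

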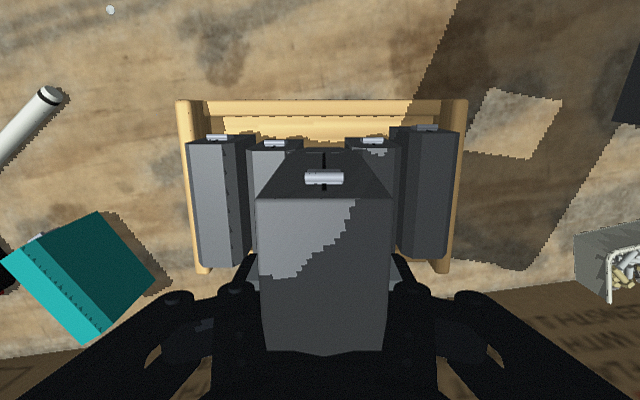

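The foot is in the gap, the force is still under 4 N above free-hanging, and the neighbours are still upright. Continuing slowly.

Call:
{"op": "step_arm", "data": {"series": [[0,0,0.15,0,0],[0,0,0.3,0,0],[0,0,0.5,0,0],[0,0,0.7,0,0],[0,0,0.9,0,0]]}}

```text
time_s: 9.88
ee_pos: [0.5538, -0.1381, 0.1331]
eef_rot: [[-0.987, 0.159, -0.0], [0.159, 0.987, 0.0], [0.0, 0.0, -1.0]]
ft_force: [-0.9, 0.1, -2.7]
gripper_width: 0.503
```

Call:
{"op": "step_arm", "data": {"series": [[0,0,0.2,0,0],[0,0,0.4,0,0],[0,0,0.6,0,0],[0,0,0.8,0,0],[0,0,1,0,0]]}}

```text
time_s: 10.5
ee_pos: [0.5539, -0.1382, 0.1232]
eef_rot: [[-0.987, 0.158, 0.0], [0.158, 0.987, -0.0], [-0.0, -0.0, -1.0]]
ft_force: [0.3, -1.5, -0.5]
gripper_width: 0.502
```

Run:
```python
from h import *
o=arm.get_obs();print(o['ee_pos'],o['ft_force'],o['ft_torque'])
im,*_=grab('wrist','w5');grab('side','s5');meas('w5')
im2=load('s5')[0]
cv2.imwrite('pics/s5c.png',cv2.resize(im2[60:240,290:460],None,fx=3,fy=3,interpolation=cv2.INTER_CUBIC)[:,:,::-1])
```

```text
[ 0.55393609 -0.13820544  0.12319836] [ 0.32996915 -1.45134055 -0.51037785] [-0.26710128  0.02541297  0.11911064]
130 [61.7..75.8 x57 z59] 
136 [52.7..76.8 x55 z79] [78.5..84.4 x55 z81] 
142 [-81.4..-68.0 x49 z59] [28.5..42.4 x49 z61] [52.7..83.9 x51 z80] 
148 TALL y -29.5..29.9 x44.5 z71.3 | [-90.3..-59.1 x48 z80] [-46.0..-35.8 x46 z61] [-34.3..-32.1 x46 z61] [30.4..55.2 x47 z68] [55.7..83.6 x48 z83] 
154 TALL y -29.6..29.2 x44.5 z44.5 | [-89.8..-79.9 x45 z82] [-78.4..-30.3 x45 z80] [30.0..85.0 x45 z82] 
160 TALL y -29.5..29.4 x41.8 z39.5 | [-89.7..-30.1 x42 z82] [30.0..84.6 x42 z83] 
166 TALL y -29.9..29.7 x38.2 z40.6 | [-90.4..-30.4 x38 z82] [30.2..61.3 x38 z82] [62.6..77.1 x38 z83] [78.6..83.5 x38 z80] 
172 TALL y -22.8..29.7 x44.0 z-5.7 | [-90.6..-37.6 x35 z82] [-36.6..-32.3 x35 z85] [30.4..83.6 x35 z82] 
178 TALL y -22.8..30.0 x43.7 z-16.5 | [-89.9..-32.6 x31 z82] [30.5..84.7 x31 z82] 
184 TALL y -22.9..19.9 x43.9 z-27.3 | [-90.0..-35.6 x28 z82] [32.5..65.6 x28 z82] [66.9..84.0 x28 z83] 
190 TALL y -22.8..19.8 x43.8 z-35.8 | [-89.3..-80.3 x24 z82] [-76.4..-70.4 x24 z83] [-68.8.
[... 361 characters left out ...]
 z-46.3 | [-90.3..-42.8 x9 z82] [39.2..84.2 x9 z82] 
220 TALL y -23.2..20.0 x36.6 z-45.8 | [-89.4..-42.9 x5 z82] [39.6..85.1 x5 z82] 
226 TALL y -23.4..20.5 x34.5 z-45.5 | [-90.0..-75.8 x2 z82] [-74.7..-43.1 x1 z81] [39.8..84.6 x2 z82] 
232 TALL y -23.0..19.9 x32.8 z-46.5 | [-90.2..-42.6 x-2 z82] [39.3..84.1 x-2 z82] 
238 TALL y -23.4..20.3 x30.3 z-45.3 | [-89.8..-69.7 x-6 z83] [-68.2..-42.9 x-7 z81] [39.6..69.9 x-6 z82] [71.2..83.3 x-6 z83] 
244 TALL y -22.7..20.4 x29.1 z-47.3 | [-89.2..-42.7 x-10 z82] [40.0..84.8 x-10 z82] 
250 TALL y -23.1..20.1 x26.5 z-46.2 | [-86.5..-42.7 x-14 z82] [39.5..84.6 x-14 z82] 
256 TALL y -23.2..20.3 x24.3 z-46.2 | [-90.3..-50.0 x-19 z81] [46.5..84.5 x-18 z82]
```

View pics/s5c.png

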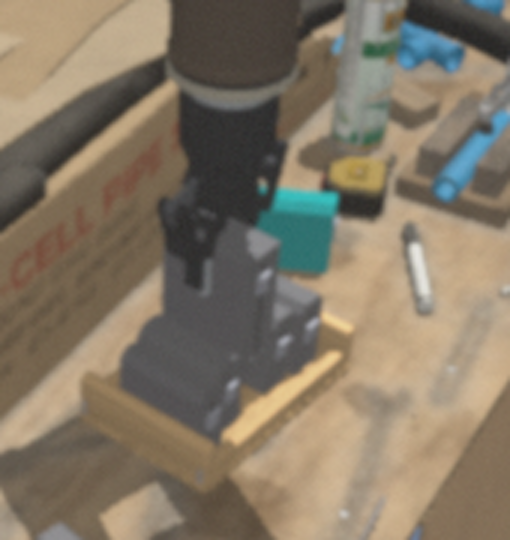

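View pics/w5.png

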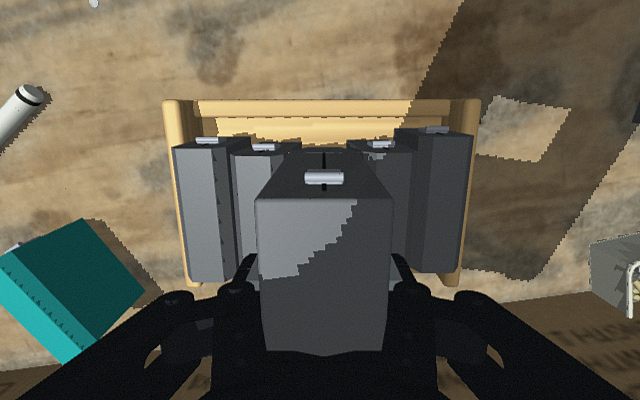

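The neighbours have slid apart, with their tops still flat at z of about 82 mm, and the force is low. 31.5 mm remain.

Call:
{"op": "step_arm", "data": {"series": [[0,0,0.3,0,0],[0,0,0.6,0,0],[0,0,0.9,0,0],[0,0,1.2,0,0],[0,0,1.5,0,0]]}}

```text
time_s: 11.22
ee_pos: [0.5539, -0.1381, 0.1081]
eef_rot: [[-0.987, 0.159, 0.0], [0.159, 0.987, 0.0], [-0.0, 0.0, -1.0]]
ft_force: [-0.4, -0.2, 1.8]
gripper_width: 0.501
```

Call:
{"op": "step_arm", "data": {"series": [[0,0,0.3,0,0],[0,0,0.6,0,0],[0,0,0.9,0,0],[0,0,1.2,0,0],[0,0,1.4,0,0]]}}

```text
time_s: 11.85
ee_pos: [0.5536, -0.1381, 0.0939]
eef_rot: [[-0.987, 0.159, -0.001], [0.159, 0.987, 0.0], [0.001, 0.0, -1.0]]
ft_force: [-0.5, 1.0, -1.0]
gripper_width: 0.505
```

Call:
{"op": "step_arm", "data": {"series": [[0,0,0.05,0,0],[0,0,0.1,0,0],[0,0,0.15,0,0],[0,0,0.2,0,0],[0,0,0.25,0,0]]}}

```text
time_s: 12.48
ee_pos: [0.5539, -0.1381, 0.0918]
eef_rot: [[-0.987, 0.159, 0.0], [0.159, 0.987, 0.0], [-0.0, 0.0, -1.0]]
ft_force: [-3.5, 1.8, 9.7]
gripper_width: 0.502
```

Floor contact, about 13 N above hanging weight, at the predicted height of 0.0918. I'll check before releasing.

Run:
```python
from h import *
o=arm.get_obs();print(o['ee_pos'],o['ft_force'],o['ft_torque'])
im,*_=grab('wrist','w6');meas('w6')
```

```text
[ 0.5538997  -0.13812087  0.09183694] [-3.5497304   1.76945929  9.69040352] [0.4092067  0.36006977 0.02220234]
130 [61.3..74.8 x59 z59] 
136 [61.3..74.6 x56 z59] 
142 [-81.2..-68.2 x53 z59] [52.6..82.7 x55 z78] 
148 TALL y -29.4..29.7 x44.6 z70.7 | [-81.8..-67.9 x49 z59] [29.3..43.1 x50 z60] [52.2..84.7 x52 z79] 
154 TALL y -30.0..30.0 x44.7 z43.2 | [-90.8..-62.4 x48 z75] [-61.4..-59.1 x49 z76] [-59.3..-58.8 x47 z64] [-46.3..-32.7 x46 z60] [30.6..84.2 x48 z73] 
160 TALL y -29.5..29.8 x44.5 z22.7 | [-89.7..-30.0 x46 z76] [30.1..84.1 x47 z81] 
166 TALL y -29.6..29.4 x44.0 z8.5 | [-88.4..-30.1 x44 z82] [30.2..84.1 x44 z82] 
172 TALL y -29.6..29.4 x41.3 z7.6 | [-91.0..-30.2 x41 z82] [30.1..57.6 x41 z81] [58.2..83.6 x41 z83] 
178 TALL y -29.3..29.6 x38.4 z7.7 | [-90.6..-30.1 x38 z82] [30.1..84.0 x38 z82] 
184 TALL y -30.0..30.0 x35.4 z8.2 | [-90.9..-30.4 x35 z82] [30.5..83.0 x35 z82] 
190 TALL y -22.7..29.7 x43.9 z-36.0 | [-90.4..-32.2 x32 z82] [30.4..83.0 x32 z82] 
196 TALL y -22.7..19.8 x43.8 z-43.2 | [-90.5..-34.2 x29 z82] [31.3..54.2 x29 z82] [54.5..82.5 x29 z82] 
202 TALL y -23.0..19
[... 279 characters left out ...]
.-35.6 x20 z82] [33.1..51.2 x20 z82] [52.4..84.2 x20 z82] 
220 TALL y -23.2..20.2 x36.6 z-45.8 | [-89.9..-35.9 x16 z81] [32.6..83.9 x17 z82] 
226 TALL y -23.7..20.3 x34.0 z-44.2 | [-90.1..-79.8 x14 z82] [-79.2..-36.1 x13 z81] [32.9..83.5 x14 z82] 
232 TALL y -23.2..20.1 x32.5 z-45.7 | [-90.2..-46.3 x10 z81] [-44.5..-35.8 x11 z83] [32.4..83.4 x10 z82] 
238 TALL y -23.3..20.1 x30.3 z-45.5 | [-89.6..-35.9 x7 z82] [32.9..83.3 x7 z82] 
244 TALL y -23.1..20.6 x28.3 z-45.6 | [-89.7..-35.6 x3 z82] [32.9..83.2 x4 z82] 
250 TALL y -23.2..19.9 x26.2 z-45.8 | [-89.5..-41.9 x0 z81] [-40.9..-35.8 x1 z83] [32.6..84.4 x0 z82] 
256 TALL y -23.3..20.1 x24.1 z-45.7 | [-89.3..-41.7 x-3 z81] [38.5..84.0 x-3 z82]
```

View pics/w6.png

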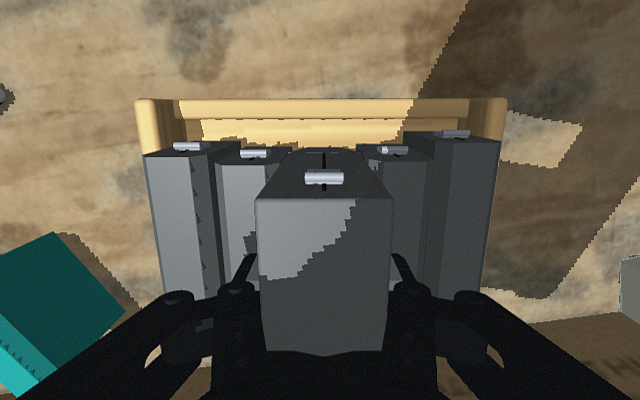

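The tall case is seated. Its foot is on the floor, the row tops are flat at z = 82 mm on both sides, and yaw is aligned. Releasing and retreating straight up.

Call:
{"op": "step_arm", "data": {"series": [[0,0,0.25,0,0.5],[0,0,0.2,0,0.6],[0,0,0.1,0,0.75],[0,0,0,0,0.9],[0,0,0,0,0.9]], "squeeze": 20}}

```text
time_s: 13.15
ee_pos: [0.554, -0.1382, 0.0918]
eef_rot: [[-0.987, 0.159, 0.0], [0.159, 0.987, -0.0], [-0.0, 0.0, -1.0]]
ft_force: [0.1, 0.4, -0.1]
gripper_width: 0.902
```

Call:
{"op": "step_arm", "data": {"series": [[0,0,0,0,0.9],[0,0,0,0,0.9],[0,0,-1,0,0.9],[0,0,-3,0,0.9],[0,0,-5.5,0,0.9]]}}

```text
time_s: 13.78
ee_pos: [0.5537, -0.1381, 0.1477]
eef_rot: [[-0.987, 0.159, -0.0], [0.159, 0.987, 0.0], [0.0, 0.0, -1.0]]
ft_force: [0.4, 0.4, -0.4]
gripper_width: 0.9
```

Call:
{"op": "step_arm", "data": {"series": [[0,0,-3,0,0.9],[0,0,-7,0,0.9],[0,0,-10,0,0.9],[0,0,-12,0,0.9],[0,0,-12,0,0.9]]}}

```text
time_s: 14.4
ee_pos: [0.5547, -0.1384, 0.2688]
eef_rot: [[-0.987, 0.159, 0.003], [0.159, 0.987, -0.001], [-0.003, -0.0, -1.0]]
ft_force: [0.6, 0.0, -1.0]
gripper_width: 0.898
```

Run:
```python
from h import *
o=arm.get_obs();print(o['ee_pos'],o['ft_force'],o['time_s'])
im,d,R,t,K=grab('wrist','w7');grab('side','s7')
P=cloud(d,R,t,K);Z=P[...,2]
for z0,z1 in((.125,.15),(.07,.095)):
    m=((Z>z0)&(Z<z1)&(P[...,0]>.4)&(P[...,0]<.65)&(P[...,1]<0)&(P[...,1]>-.26)).astype(np.uint8)
    n,l,s,c=cv2.connectedComponentsWithStats(m)
    for i in range(1,n):
        if s[i,4]>300:
            p=P[l==i];r=cv2.minAreaRect((p[:,:2]*1000).astype(np.float32))
            A=np.c_[p[:,:2]-p[:,:2].mean(0),np.ones(len(p))];co=np.linalg.lstsq(A,p[:,2],rcond=None)[0]
            print(s[i],p.mean(0),r,'tilt deg',np.degrees(co[:2]))
im2=load('s7')[0]
cv2.imwrite('pics/s7c.png',cv2.resize(im2[60:240,290:460],None,fx=3,fy=3,interpolation=cv2.INTER_CUBIC)[:,:,::-1])
```

```text
[ 0.55465599 -0.13839835  0.26880598] [ 0.55071984  0.0056376  -1.02441544] 14.4
[ 298  136   53   96 4791] [ 0.54871814 -0.13919545  0.13816044] ((550.8645629882812, -139.5308380126953), (44.0771598815918, 83.6673812866211), 80.80313873291016) tilt deg [ 0.35761555 -0.19180451]
[ 332  121   78   90 4675] [ 0.5509263  -0.08377404  0.08203301] ((553.196044921875, -83.20848846435547), (89.26644134521484, 77.93753814697266), 3.7821648120880127) tilt deg [-0.04431856 -1.22498113]
[ 236  127   36   82 2550] [ 0.53374407 -0.20907346  0.08158048] ((535.59130859375, -211.30039978027344), (32.60908126831055, 84.22685241699219), 80.98397064208984) tilt deg [-0.32393818 -4.79540127]
[ 271  131   45   82 2154] [ 0.5418206  -0.17777706  0.0823635 ] ((546.1366577148438, -170.46214294433594), (45.752899169921875, 84.4407730102539), 80.88994598388672) tilt deg [1.83593067 6.55447576]
```

View pics/w7.png

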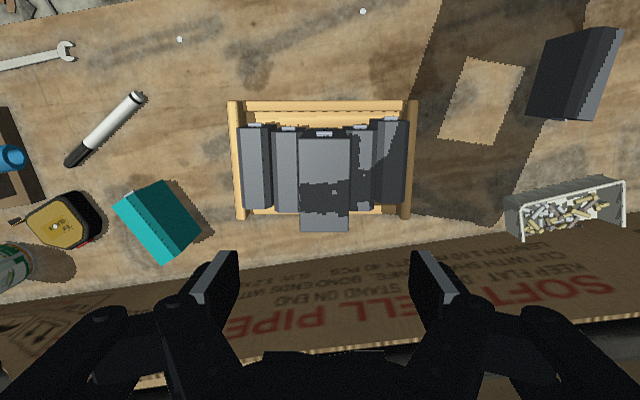

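View pics/s7c.png

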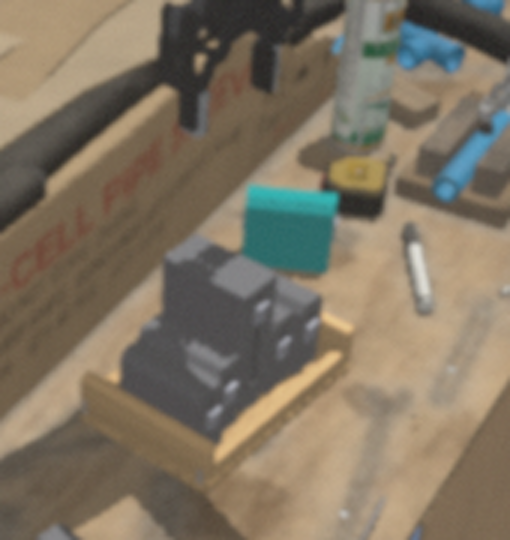

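The tall case's top is at z = 0.1382 (0.138 expected), its yaw is 80.8° against the row's 81.0°, and its tilt is under 0.4°. The neighbours' tilt numbers include bevels and side faces, so I'll recheck on the flat tops only.

Run:
```python
from h import *
im,d,R,t,K=load('w7');P=cloud(d,R,t,K)
a=np.radians(81);n=np.array([np.cos(a),np.sin(a)]);e=np.array([np.sin(a),-np.cos(a)])
S=(P[...,:2]@n)*1000;E_=(P[...,:2]@e)*1000;Z=P[...,2]*1000
m=(E_>530)&(E_<590)
for s in range(-150,55,3):
    k=m&(S>=s)&(S<s+3)&(Z>0); 
    if k.sum()>5: print(s,int(k.sum()),np.round(np.percentile(Z[k],[10,50,90]),1))
```

```text
-150 116 [49.6 50.5 51.4]
-141 92 [76.  77.5 78.7]
-138 116 [79.5 81.1 82.7]
-135 162 [82.4 83.3 84.1]
-132 169 [82.4 83.3 84.3]
-129 177 [82.3 83.3 84.3]
-126 169 [82.3 83.3 84.2]
-123 507 [ 83.  334.2 351.4]
-120 1380 [ 84.  341.9 355.7]
-117 1721 [ 84.5 339.3 355.3]
-114 1993 [ 82.4 337.  354.7]
-111 3578 [324.4 338.4 353.6]
-108 896 [324.7 333.  349.2]
-105 926 [ 79.1 331.3 332.8]
-102 1007 [ 82.9 329.3 331.7]
-99 637 [ 83.  325.5 334. ]
-96 1048 [ 83.5 316.3 336. ]
-93 1537 [ 84.5 309.9 335.1]
-90 1760 [279.9 306.3 346.9]
-87 647 [ 83.1 344.6 350.8]
-84 886 [ 83.3 347.3 354.9]
-81 1077 [ 83.2 350.1 358.7]
-78 948 [346.2 354.8 361.3]
-75 904 [138.5 354.9 361.3]
-72 846 [138.1 355.  363. ]
-69 895 [138.1 350.8 364. ]
-66 1068 [138.2 350.3 363.7]
-63 924 [138.2 348.9 356.6]
-60 887 [138.1 348.2 355.8]
-57 810 [138.1 349.3 356. ]
-54 853 [138.  348.9 355.8]
-51 781 [138.1 349.2 356. ]
-48 881 [137.9 348.2 355.6]
-45 866 [138.1 348.5 355.8]
-42 990 [138.  349.3 362.5]
-39 1024 [138.2 350.2 363.6]
-36 847 [138.  353.8 363.8]
-33 882 [138.  354.8 362. ]
-30 831 [348.1 355.  361.4]
-27 1063 [342.6 353.6 360.9]
-24 1056 [ 83.4 348.5 357.9]
-21 803 [ 83.2 346.8 354.1]
-18 695 [ 83.  344.8 349.8]
-15 2275 [281.2 304.  343.8]
-12 1096 [ 83.5 316.1 336. ]
-9 994 [ 83.3 318.5 335.8]
-6 659 [ 83.  326.4 332.5]
-3 1063 [ 81.4 329.4 331.8]
0 869 [ 76.6 331.6 333. ]
3 1619 [ 79.2 333.8 353.3]
6 3171 [327.3 337.5 353.5]
9 1932 [325.  337.4 354.8]
12 1610 [ 84.5 339.7 355.1]
15 1204 [ 83.6 340.2 353.4]
18 283 [ 82.6  83.9 344.9]
21 170 [82.2 83.3 84.3]
24 173 [82.3 83.1 84.1]
27 144 [81.5 82.8 83.8]
30 108 [77.9 79.4 81. ]
33 57 [74.8 76.3 77.2]
39 53 [49.1 50.3 51.3]
42 140 [49.3 50.2 51.1]
45 136 [49.2 50.  51.1]
48 50 [47.4 49.1 50. ]
```

Run:
```python
import cv2
im=cv2.imread('pics/w7.png');cv2.imwrite('pics/w7c.png',cv2.resize(im[90:240,220:430],None,fx=3.8,fy=3.8,interpolation=cv2.INTER_CUBIC))
```

```text
(no output)
```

View pics/w7c.png

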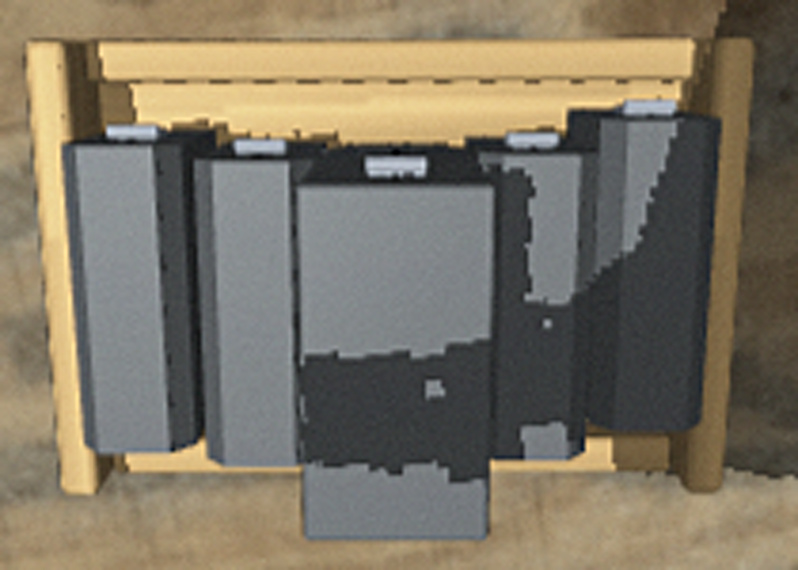

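The neighbours' tops read 83.0-83.5 mm all the way across, so both are upright on the floor. Nothing is touching them. Handing in.

```bash
python3 -c "
from h import *
print(arm.sign_off())"
```

```text
the job is handed in; nothing more can be done
None
```

The tall case is back in the middle gap of the rack, standing upright on the floor, and both neighbours are still upright. I gripped it by its upper part, pressed it straight down so the neighbours slid apart, released it and backed straight up. I handed in at about 14.5 s, and no verdict was reported.

Last checks, all taken after release:
- **Tall case height:** its top was at z = 138.1 mm, against 138 mm expected when seated on the floor.
- **Tall case alignment:** its tilt was under 0.4° and its yaw 80.8°, against about 81° for the row.
- **Neighbours:** both tops were level at 83.0–83.5 mm, where upright cases should be.
- **Forces:** the highest wrist reading I saw was about 10 N, read only at the end of each move. The gripper was clear of everything at hand-in.

**Readings that disagreed:**
- The top and wrist cameras differed by 2–3 mm on the positions of the tall case and the gap. I settled this by measuring again with the wrist camera just above the row.
- The first tilt fits for the low cases came out at up to 6.6°, because they included the bevels. I replaced them with height readings across the flat tops.

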